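Load the red bingo marker into its sprung holder

TASK

Put the red game marker away in the wooden holder: lay it flat on the holder's open deck and let go of it there, then push it from behind over the yellow lip so that it drops into the pocket, and keep pushing until you feel it come up firmly against the sprung end stop under the clear hood. Press firmly but gently, never ramming or forcing anything, then leave the marker lying flat in the pocket, let go. Leave the blue and green markers and the white mug where they are.

Things in the scene. Friction and masses are not known exactly. Their poses are not given: they have to be found in the camera images.
- red: The red marker: a chunky round disc, 48 mm across and 16 mm thick, plastic, about 50 to 95 g, lying flat on the table. Origin: centre of its underside, z up.
- blue: Blue marker, a bystander: 48 mm across and 16 mm thick, plastic, about 50 to 95 g, lying flat on the table. Origin: centre of its underside, z up.
- green: Green marker, a bystander: 48 mm across and 16 mm thick, plastic, about 50 to 95 g, lying flat on the table. Origin: centre of its underside, z up.
- mug: White mug, a bystander: 82 mm across, 95 mm tall, upright, with a handle. Origin: centre of its underside, z up.
- base: Pale wooden base board fixed to the table, 222 (x) x 110 (y) x 6 mm. Origin: centre of its underside, z up; x runs along the lane in the pushing direction, y across. The darker wooden holder is clamped on its centre line, but up to 15 mm either way along x of its usual place; that offset is not reported: see or feel it. The points give the usual places, fixed to the board.
- deck (a point): Place to lay the marker, on top of the holder's flat open deck (14 mm above the table, 74 mm wide, no side walls), 57 mm before point lip. The deck usually runs from 43 mm behind this point to 47 mm ahead of it. A marker lying here has its top 30 mm above the table. Axes as base.
- lip (a point): Usual place of the far top edge of the yellow lip, 17 mm above the table. The lip ramps up from the deck over 6 mm, is flat for 4 mm, then drops straight into the pocket (black floor 10 mm above the table, 54 mm wide, side rims 17 mm high, 53 mm long). A marker in the pocket has its top 26 mm high; it takes 1 to 2 N to push over. Axes as base.
- stop (a point): Usual place of the face of the black rubber end stop closing the pocket, 53 mm past point lip, 11 to 29 mm high, 46 mm wide. It yields by about 4 N per mm, at most 9 mm, then is rigid: over 4 N is a firm press, over 20 N is ramming. The marker falls in about 3 mm before meeting it. A fingertip kept 18 to 23 mm above the table clears the lip and still pushes the marker. Axes as base.
- hood (a point): Top centre of the clear hood, usual place: 56 mm along x, 66 mm across, top 46 mm and underside of the roof 42 mm above the table, legs 54 mm apart inside. It covers the pocket from 20 mm past point lip (short flares at its legs from 12 mm past) to its end, so the marker cannot be put in from above. Axes as base.
Not all that is in view belongs to the job. Of the things that look like the red, take the one that is farthest from the robot's base at the start.

How it is judged (in metres and radians):
On the way, in this order (a step that is already met when the one before it is completed fails the run):
1. the red marker lies flat on the holder's deck in front of the lip, let go (z of red in the frame of base between 0.012 and 0.016 m and angle between red's own z axis and vertical below 0.05 rad and x of red in the frame of base below -0.008 m and y of red in the frame of base between -0.025 and 0.025 m and contact force between the fingers and red below 0.1 N), for 0.2 s.
2. the red marker lies flat in the pocket and is pressed firmly (more than 4 N) against the end stop (z of red in the frame of base between 0.008 and 0.012 m and angle between red's own z axis and vertical below 0.06 rad and x of red in the frame of base between 0.015 and 0.07 m and y of red in the frame of base between -0.008 and 0.008 m and contact force between red and base above 4 N), for 0.1 s.
At the end, for the whole second after the job is handed in: The red marker rests flat (within 0.06 rad) on the pocket floor, its underside 8 to 12 mm above the table, behind the lip (15 to 70 mm along the base's x, within 8 mm of its centre line), still and let go; the blue and green markers and the mug are within 15 mm of where they started (z of red in the frame of base between 0.008 and 0.012 m and angle between red's own z axis and vertical below 0.06 rad and x of red in the frame of base between 0.015 and 0.07 m and y of red in the frame of base between -0.008 and 0.008 m and distance of each of blue, green, mug from where it was at the start of the episode below 0.015 m and linear speed of red below 0.01 m/s and contact force between the fingers and red below 0.1 N); the robot touches nothing.
It fails at once if the marker is rammed or forced in the holder: more than 20 N between them at the lip, pocket or end stop, or more than 40 N on the deck ((contact force between red and base above 20 N and x of red in the frame of base above -0.03 m) or contact force between red and base above 40 N).
It fails at once if the robot presses on the holder with more than 20 N (contact force between any of the fingers, the arm and base above 20 N).
It fails at once if the blue or green marker or the mug is moved by 15 mm or more (distance of any of blue, green, mug from where it was at the start of the episode above 0.015 m).
It also fails if it takes over 69 s, if anything falls off the work surface, if the arm or the gripper's body presses on something with over 40 N, if the wrist force passes 120 N, or if a joint passes its speed limit or range.

ROBOT

A 6-joint arm with a two-finger parallel gripper is mounted at the origin on the work surface. World frame = base frame: x ahead of the robot, y to its left, z up, the work surface at z = 0. Lengths are in mm, angles in rad, forces in N, time in s.
With the tool pointing down it reaches from about 350 to 975 mm from the base axis. Payload 7.1 kg.
Tool frame: the origin (TCP) lies midway between the tips of the shut fingers; the grasp point (between the pads) lies 19 mm behind it (ctrl.pinch_z is the distance from the TCP to the grasp point, in mm); z points along the fingers, y is the direction in which the jaws open and shut (so a half turn about z gives the same grasp; the last joint's range is limited). The gripper opens to 88 mm and grips with 3 to 60 N. Pads are 20 mm wide; open, the fingers measure 115 mm over their backs; the gripper's body (75 mm by 178 mm) begins 61 mm behind the grasp point.
Start: joints at [-1.19, 0.423, 1.63, -0, 1.089, -0.019], TCP at [243.287, -575.688, 222.675] pointing down, gripper open.
Joint ranges: [-3, 3], [-0.9, 2.11], [0.09, 2.58], [-1.31, 4.45], [0.11, 2.69], [-2.54, 2.54]. Speed limits (rad/s): [2.39, 2.39, 3.01, 3.14, 3.14, 3.14].

INTERFACE

Orientations are given as a rotation vector (axis times angle).
In Python, from workcell import ctrl gives the robot as it stands.
- The arm moves only by the tool jog_arm, never from a script. Its arguments are lists of equal length, an entry for each row: "xyz": the shift along the world's x, y, z in mm, a list of three; "yaw": the turn about the world's z in degrees. A call has 1 to 20 rows; each row shifts and turns the pose as measured when the row begins; what a row does not reach is not made up. A row lasts 1/12 s, in which the tool goes at most 41.7 mm and 7.16 degrees, less where a joint would pass 70% of its speed; a pose out of reach is approached as far as the arm can. A call with a gripper value outside its range is refused whole. "gripper" is the closure, from 0 (fully open) to 1 (shut), set as the call begins (left out, the last holds). The fingers move at their own pace and stop on an object; the grip force is fixed at half the most. Time passes only in rows, so rows that do not move let the fingers close. It gives the time, the measured TCP pose, the force and the opening at its end, in the units of the state.
- ctrl.get_obs(): the state, without advancing time (a new reading comes with each control period).
- ctrl.get_image(name): name is "side" or "top" or "wrist"; returns a dict with "img" (400x640x3 uint8, blue, green, red), "K" (3x3 intrinsics, pixels), "k1" (the pictures are not rectified: a ray, as slopes to the right and down, at radius r is drawn at 1 + k1 r^2 times it, then the intrinsics apply), "R" (3x3) and "t" (3): a world point X has camera coordinates R X + t. Camera axes: x right, y down, z forward; pixel columns grow to the right and rows downward; lengths in mm; the calibration is good to about 2 mm. A picture is of the moment at which its call begins. There is no depth.
- ctrl.close_job(): hands the job in, once; it reports no verdict.
Trained networks look in a picture, given as the dict that the camera call returned (one of the last four; its "shot" number tells which), for a name from the list of things; names that differ only in an ending like _2 or _b are one class to them, and where a whole thing is asked for, a point or a joint stands for the part that bears it (a point fixed in the world has none). Each returns a list of dicts, best first, with "confidence" (0 to 1); they miss things now and then, are a little off and sometimes report something else, mostly with a low value. They report only what shows in the picture. A call takes as long as a camera call. They do not tell look-alikes from the thing itself.
- ctrl.find_in(picture, thing): "centre" ([column, row] as shares, 0 to 1, of the picture: columns of its width, rows of its height, amid what is visible of it).
- ctrl.regions_of(picture, thing): "region" (400x640 bool, what is visible of it) and "centre" ([column, row] as shares, 0 to 1, of the picture: columns of its width, rows of its height, amid what is visible of it).
- ctrl.pinpoint(picture, thing): "centre" ([column, row] as shares, 0 to 1, of the picture: columns of its width, rows of its height: a listed point, or the origin of a listed thing).
The state is a dict: "t": time; "qpos": joint angles; "qvel": joint speeds; "joint_torque": joint torques, N m; "ee_pos": TCP position; "orientation": TCP orientation; "ft_force": force on the tool from outside, world axes, zero at the start; "moment": the same for the moment, N m; "width": finger opening in mm.
Only numpy, scipy, OpenCV 4.12 (cv2) and the standard library are available. Lean on these libraries where they do the work, as an engineer would, in place of code of your own. Each camera call takes 0.05 s, during which the arm holds its last target.

## Working session

There is one attempt and no reset: what is moved stays moved. The work goes in short steps, Python scripts to look and compute and a tool call to move; the robot and the scene stay as the last step left them, time stands still between calls to the robot, and variables do not carry over. Pictures are saved under pics/ and viewed, and the job is handed in when it is done.

Besides the shell and the picture viewer there is one more tool, called after "Call:" as name([rows], argument=value, ...), one row to a line, values as JSON. jog_arm: Moves the arm, as the interface text tells. Its arguments: {"type":"object","properties":{"xyz":{"type":"array","items":{"type":"array","items":{"type":"number"}}},"yaw":{"type":"array","items":{"type":"number"}},"gripper":{"type":"number"}},"required":["xyz","yaw"]}

```bash
mkdir -p pics; ls
cat > h.py <<'E'
import numpy as np, cv2
from workcell import ctrl
def ray(p,uv):
    K=np.array(p["K"]);d=np.linalg.solve(K,[uv[0],uv[1],1.0])[:2]
    s=d.copy()
    for _ in range(30): s=d/(1+p["k1"]*(s@s))
    R=np.array(p["R"]);t=np.array(p["t"])
    return -R.T@t, R.T@np.array([s[0],s[1],1.0])
def onz(p,uv,z):
    o,d=ray(p,uv); return o+d*(z-o[2])/d[2]
def proj(p,X):
    c=np.array(p["R"])@np.array(X,float)+np.array(p["t"]);s=c[:2]/c[2];s=s*(1+p["k1"]*(s@s))
    return (np.array(p["K"])@[s[0],s[1],1])[:2]
def px(c): return np.array([c[0]*640,c[1]*400])
E
cat > a.py <<'E'
from h import *
print({k:np.round(v,3) for k,v in ctrl.get_obs().items()})
for n in ["side","top","wrist"]:
    p=ctrl.get_image(n); cv2.imwrite(f"pics/{n}0.png",p["img"])
    print(n,"cam at",np.round(-np.array(p["R"]).T@p["t"]),p["k1"],p["K"][0])
    for th in ["red","blue","green","mug","base","deck","lip","stop","hood"]:
        for r in ctrl.pinpoint(p,th):
            z={"deck":14,"lip":17,"stop":20,"hood":46}.get(th,0)
            u=px(r["centre"]);print(th,round(r["confidence"],2),np.round(u,1),np.round(onz(p,u,z),1))
E
python3 a.py
```

```text
pics
{'t': np.float64(0.0), 'qpos': array([-1.19 ,  0.424,  1.631, -0.   ,  1.089, -0.019]), 'qvel': array([ 0.001,  0.001, -0.   ,  0.001, -0.001, -0.   ]), 'joint_torque': array([-0.0000e+00, -5.4463e+01, -2.7367e+01,  6.4000e-02,  2.3000e-02,
       -0.0000e+00]), 'ee_pos': array([ 243.088, -575.202,  221.91 ]), 'orientation': array([-3.078, -0.624,  0.   ]), 'ft_force': array([-0.8  ,  0.188,  0.092]), 'moment': array([0.01 , 0.044, 0.014]), 'width': np.float64(87.83)}
side cam at [ 427. -595.  625.] 0.005171632116111494 [387.66342619   0.         311.43148646]
red 0.85 [311.5 326.5] [ 500.4 -285.2    0. ]
red 0.84 [258.7 348. ] [ 406.3 -302.1    0. ]
red 0.74 [232.2 299.9] [ 371.8 -201.2    0. ]
blue 0.9 [333.3 271.1] [ 568.  -183.2    0. ]
green 0.88 [275.8 263.9] [ 462.6 -140.6    0. ]
mug 0.88 [429.3 326.9] [ 698.1 -332.8    0. ]
mug 0.26 [276.2 263.6] [ 463.5 -140.1    0. ]
base 0.6 [284.4 180.6] [524.  96.   0.]
deck 0.65 [278.1 195.6] [498.6  34.   14. ]
lip 0.95 [279.6 172.6] [515.4 108.   17. ]
stop 0.85 [287.5 159.1] [542.8 150.2  20. ]
stop 0.66 [330.5 267.9] [ 560.3 -
[... 211 characters left out ...]
71.2] [ 380.9 -198.4    0. ]
red 0.76 [425. 216.] [ 505.4 -290.6    0. ]
red 0.52 [278.1 218.1] [507.3  50.    0. ]
blue 0.8 [375.2 188.3] [ 572.8 -177.1    0. ]
green 0.61 [364. 231.] [ 473.6 -147.3    0. ]
mug 0.6 [437.9 134.5] [ 701.  -333.2    0. ]
base 0.8 [261.3 212.2] [521.9  88.7   0. ]
base 0.49 [361.3 233.2] [ 468.6 -141.     0. ]
deck 0.7 [275.8 218.9] [504.  54.  14.]
lip 0.75 [252.6 211. ] [522.8 106.4  17. ]
lip 0.25 [437.7 133. ] [ 699.3 -328.    17. ]
lip 0.17 [374.1 188.1] [ 570.3 -172.3   17. ]
stop 0.85 [231.8 203.6] [540.3 153.4  20. ]
hood 0.74 [232.8 202.7] [538.4 146.   46. ]
wrist cam at [ 316. -545.  385.] 0.001542200804664102 [356.74253948   0.         322.84824319]
```

Run:
```python
from h import *
t=cv2.imread("pics/top0.png");s=cv2.imread("pics/side0.png")
c1=cv2.resize(t[110:300,200:460],(800,585),interpolation=cv2.INTER_CUBIC);cv2.imwrite("pics/t1.png",c1)
c2=cv2.resize(s[130:370,180:480],(750,600),interpolation=cv2.INTER_CUBIC);cv2.imwrite("pics/s1.png",c2)
```

```text
(no output)
```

View pics/t1.png

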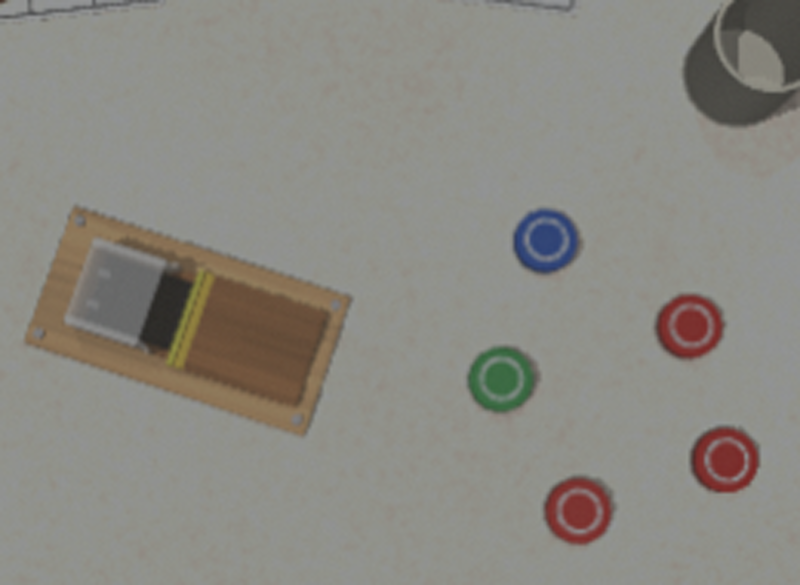

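View pics/s1.png

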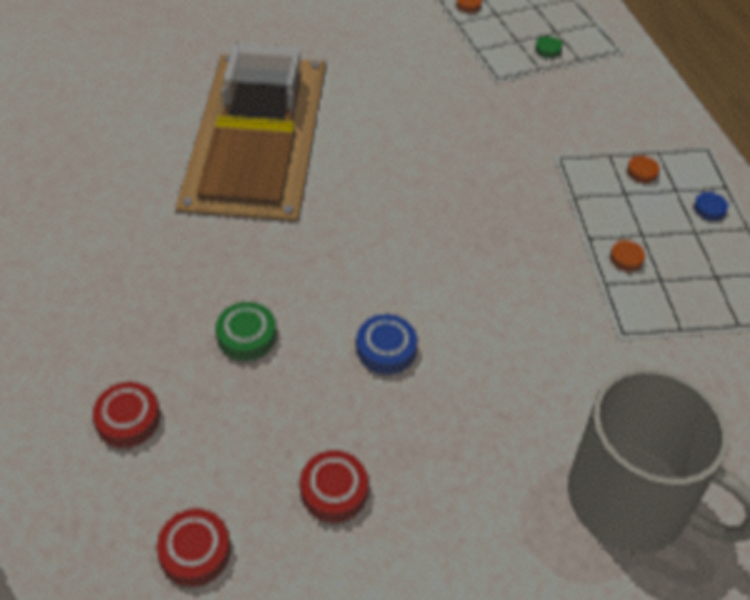

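The crop shows three red discs, at top-image pixels (425,216), (434,257) and (388,271). Their distances from the robot base are about 583, 511 and 429 mm. The farthest is (425,216), seen at (311,326) in the side view, lower right of the blue marker. The holder's lane points to the left in the top view. Next I'll refine the poses and confirm the marker in an enlarged crop.

```bash
cat > b.py <<'E'
from h import *
for n in ["side","top"]:
    p=ctrl.get_image(n)
    im=p["img"].astype(int)
    for th in ["red","blue","green"]:
      for r in ctrl.regions_of(p,th)[:3]:
        u=px(r["centre"]);print(n,th,round(r["confidence"],2),np.round(u,1),np.round(onz(p,u,14)[:2],1))
    if n=="top":
        crn=[onz(p,(200+x*.325,110+y*190/585),z) for x,y,z in [(75,207,6),(350,297,6),(305,435,6),(27,343,6)]]
        c=np.mean(crn,0);print("corners",np.round(crn,1),c)
        a=(crn[0]+crn[3]-crn[1]-crn[2])/2; print("len",np.linalg.norm(a),"yaw",np.degrees(np.arctan2(a[1],a[0])))
        b=(crn[3]-crn[0]+crn[2]-crn[1])/2;print(np.linalg.norm(b),np.degrees(np.arctan2(b[1],b[0])))
        cv2.imwrite("pics/red1.png",cv2.resize(p["img"][196:236,395:455],(750,500),interpolation=cv2.INTER_CUBIC))
        cv2.imwrite("pics/hold1.png",cv2.resize(p["img"][170:256,200:320],(800,573),interpolation=cv2.INTER_CUBIC))
E
python3 b.py
```

```text
side red 0.73 [282.4 182.9] [515.7  73.8]
side red 0.65 [258.1 347.9] [ 405.9 -308.2]
side red 0.65 [234.4 297.1] [ 377.5 -205.3]
side blue 0.76 [330.5 268.5] [ 561.3 -185.5]
side blue 0.62 [282.6 181.7] [517.   77.8]
side green 0.83 [277.6 264.6] [ 464.9 -153.3]
top red 0.82 [387.5 273. ] [ 377.1 -195.4]
top red 0.68 [435.2 255.7] [ 413.2 -305.1]
top red 0.64 [425.1 215. ] [ 506.1 -287.3]
top blue 0.67 [376.  186.6] [ 574.3 -177.3]
top green 0.63 [361.7 231.3] [ 471.8 -140.7]
top green 0.39 [259.2 215.4] [512.8  91.8]
corners [[604.9 174.3   6. ]
 [532.  -32.9   6. ]
 [430.    2.2   6. ]
 [502.1 208.8   6. ]] [517.27155061  88.10344418   6.        ]
len 219.2104650694697 yaw 70.68390007955762
108.17947241613648 161.22104302946983
```

View pics/red1.png

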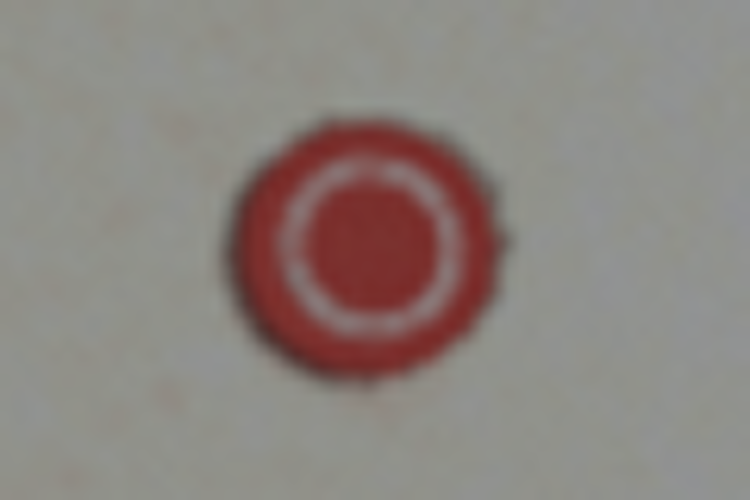

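View pics/hold1.png

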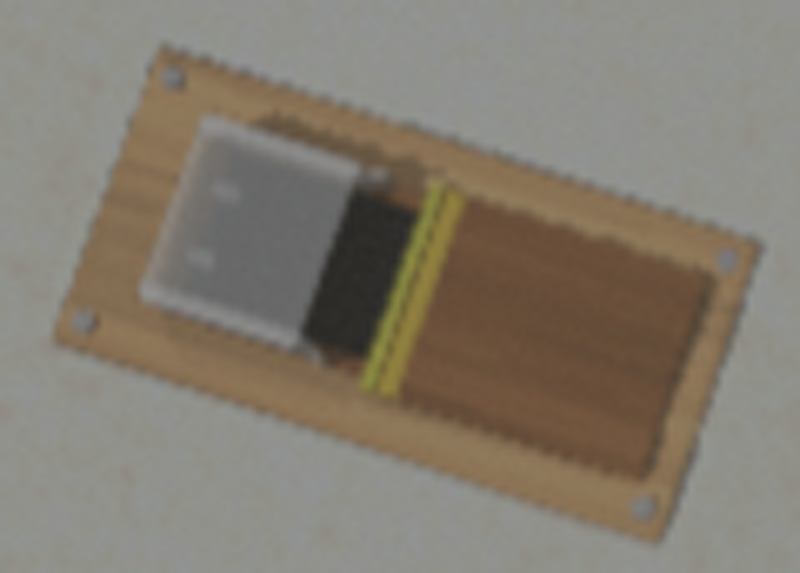

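The crop confirms a red disc with a white ring, alone at about (424,216). The holder crop shows the lip's far edge centred near crop (398,285), which is image (259.7,212.8).

```bash
cat > c.py <<'E'
from h import *
p=ctrl.get_image("top")
print("red",onz(p,(424.4,215.8),16))
c=np.array([517.3,88.1]);y=np.radians(70.95);u=np.array([np.cos(y),np.sin(y)]);v=np.array([-u[1],u[0]])
def b(crop,z):
    X=onz(p,(200+crop[0]*.15,170+crop[1]*.15),z)[:2];return np.round([(X-c)@u,(X-c)@v],1),np.round(X,1)
print("lip",b((398,285),17),b((435,180),17),b((362,388),17))
print("deck near corners",b((713,275),14),b((650,478),14))
o=ctrl.get_obs();print(o["ee_pos"],o["t"])
E
python3 c.py
```

```text
red [ 504.06545343 -285.11445039   16.        ]
lip (array([ 2.4, -0.4]), array([518.5,  90.2])) (array([  2.2, -38.6]), array([554.5,  77.6])) (array([ 2.5, 36.6]), array([483.5, 102.5]))
deck near corners (array([-98.6, -37.1]), array([520.2, -17.2])) (array([-99.9,  35.3]), array([451.3,   5.2]))
[ 243.29428852 -575.7109827   222.68537994] 1.95
```

Call:
jog_arm([
  [20, 22, -5],
  [22, 24, -5],
  [22, 24, -5],
  [22, 24, -5],
  [22, 24, -5],
  [22, 24, -5],
  [22, 24, -5],
  [22, 24, -5],
  [22, 24, -5],
  [22, 24, -5],
  [22, 24, -5],
  [15, 18, -5],
  [6, 8, -5],
  [0, 0, 0],
], yaw=[4, 4, 4, 4, 4, 4, 4, 4, 4, 4, 4, 4, 0, 0], gripper=0)

```text
t: 3.12
ee_pos: [513.7, -276.3, 156.9]
orientation: [2.521, 1.862, 0.007]
ft_force: [-0.4, 0.1, -0.6]
width: 87.5
```

```bash
cat > d.py <<'E'
from h import *
import sys
p=ctrl.get_image("wrist");cv2.imwrite("pics/w%s.png"%sys.argv[1],p["img"])
o=ctrl.get_obs();print(o["t"],np.round(o["ee_pos"],1),"jaw",np.degrees(2*np.arctan2(o["orientation"][1],o["orientation"][0]))-90)
print(np.round(-np.array(p["R"]).T@p["t"]))
for r in ctrl.regions_of(p,"red"):
    print(round(r["confidence"],2),px(r["centre"]))
    m=r["region"].astype(np.uint8)
for c in [0]:
    hsv=cv2.cvtColor(p["img"],cv2.COLOR_BGR2HSV);m=(((hsv[...,0]<8)|(hsv[...,0]>172))&(hsv[...,1]>120)&(hsv[...,2]>40)).astype(np.uint8)
    n,l,s,ct=cv2.connectedComponentsWithStats(cv2.morphologyEx(m,cv2.MORPH_CLOSE,np.ones((25,25),np.uint8)))
    for i in range(1,n):
        if s[i][4]>300: print(s[i],ct[i],np.round(onz(p,ct[i],14),1))
E
python3 d.py 1
```

```text
3.1667 [ 513.3 -277.2  157.3] jaw -17.134723229313508
[ 536. -200.  319.]
0.82 [219.712 240.8  ]
0.75 [134.08 148.52]
0.72 [312.192 199.08 ]
[ 104  122   62   56 2726] [134.07336757 148.98239178] [ 373.6 -194.    14. ]
[ 288  174   52   53 2181] [313.53828519 200.40440165] [ 505.4 -282.5   14. ]
[ 193  226   53   44 1648] [219.44417476 245.98968447] [ 409.3 -298.5   14. ]
```

View pics/w1.png

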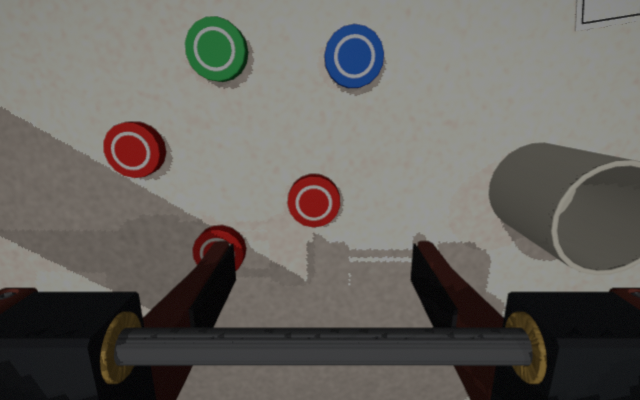

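The wrist view shows the target at (314,200), agreeing with the top view to within 3 mm. I'll descend to about 40 mm first, then check.

Call:
jog_arm([
  [-5, -4, -15],
  [-4, -3, -25],
  [0, 0, -25],
  [0, 0, -25],
  [0, 0, -15],
  [0, 0, -5],
  [0, 0, 0],
], yaw=[-1, -1, 0, 0, 0, 0, 0])

```text
t: 3.8
ee_pos: [499.2, -297.1, 48.5]
orientation: [2.567, 1.78, 0.009]
ft_force: [-0.7, -0.7, -0.2]
width: 87.8
```

```bash
python3 d.py 2
```

```text
3.85 [ 499.5 -297.2   49.1] jaw -20.5163905847279
[ 525. -221.  210.]
0.89 [164.8 276.6]
0.86 [ 37.184 148.6  ]
0.7 [617.6  179.68]
0.68 [316.992 209.4  ]
[   0  107   92   87 6754] [ 41.33861415 149.47823512] [ 376.  -195.2   14. ]
[ 281  171   82   82 5171] [321.37826339 211.47108876] [ 505.3 -282.3   14. ]
[ 144  255   59   57 1487] [168.34297243 277.78211163] [ 403.5 -288.8   14. ]
```

View pics/w2.png

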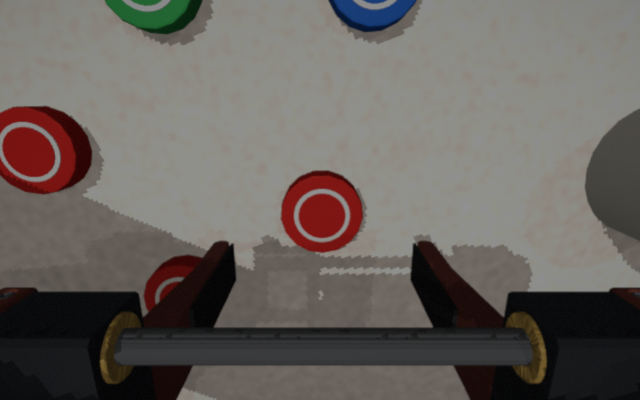

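Call:
jog_arm([
  [3, 7, 0],
  [3, 7, 0],
  [0, 0, 0],
  [0, 0, -10],
  [0, 0, 0],
], yaw=[0.8, 0.7, 0, 0, 0])

```text
t: 4.32
ee_pos: [509.8, -283.7, 44.4]
orientation: [2.533, 1.811, 0.016]
ft_force: [-0.5, 0.4, 0.2]
width: 87.4
```

```bash
python3 d.py 3
```

```text
4.3667 [ 510.2 -284.    45.1] jaw -18.874954063955002
[ 532. -206.  206.]
0.96 [ 31.488 174.32 ]
0.95 [156.288 294.4  ]
0.71 [309.632 239.12 ]
[   0  129   81   88 6032] [ 35.42904509 172.67755305] [ 378.9 -196.1   14. ]
[ 272  199   81   81 5157] [311.85495443 239.23152996] [ 505.4 -281.9   14. ]
[140 278  43  39 641] [157.09360374 293.00312012] [ 406.4 -283.6   14. ]
```

View pics/w3.png

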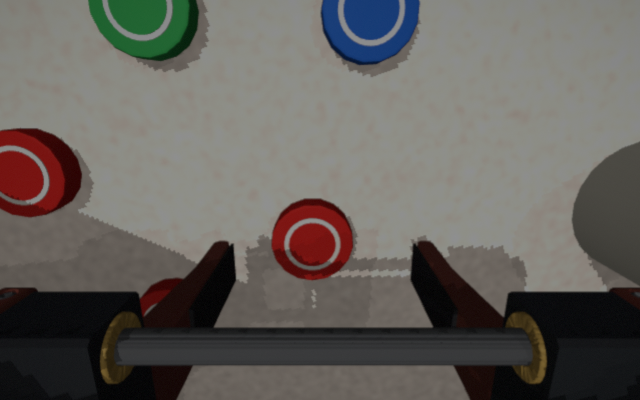

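Call:
jog_arm([
  [-2, 1, -8],
  [-2, 1, -12],
  [0, 0, -12],
  [0, 0, -3],
  [0, 0, 0],
], yaw=[0, 0, 0, 0, 0])

```text
t: 4.83
ee_pos: [506.1, -282.3, 7.5]
orientation: [2.532, 1.809, 0.017]
ft_force: [-0.0, -0.5, -0.3]
width: 87.8
```

Call:
jog_arm([
  [0, 0, -2],
  [0, 0, 0],
  [0, 0, 0],
  [0, 0, 0],
  [0, 0, 0],
  [0, 0, 0],
  [0, 0, 0],
  [0, 0, 0],
], yaw=[0, 0, 0, 0, 0, 0, 0, 0], gripper=1)

```text
t: 5.5
ee_pos: [506.6, -282.8, 6.0]
orientation: [2.531, 1.809, 0.018]
ft_force: [0.1, 0.6, -0.3]
width: 47.2
```

```bash
python3 d.py 4
```

```text
5.55 [ 506.7 -282.8    6. ] jaw -18.908372524974467
[ 528. -205.  168.]
0.91 [320.768 267.8  ]
[   0  144   37   94 2483] [ 14.82037857 192.20499396] [ 393.8 -201.9   14. ]
[ 250  221  149   98 8676] [323.70009221 267.36837252] [ 508.1 -281.4   14. ]
```

View pics/w4.png

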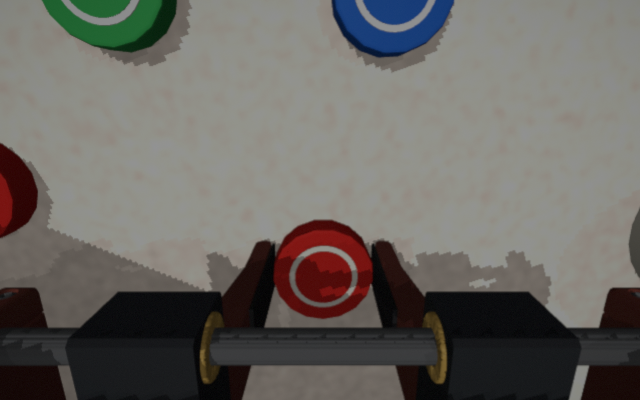

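Held: the opening is 47.2 mm and the disc sits between the pads at (322,270). Now I'll lift and carry it to the deck.

Call:
jog_arm([
  [0, 0, 8],
  [0, 0, 18],
  [0, 0, 25],
  [0, 10, 22],
  [0, 20, 8],
  [0, 25, 0],
  [0, 28, 0],
  [0, 28, 0],
  [0, 28, 0],
  [0, 28, 0],
  [0, 28, 0],
  [0, 28, 0],
  [0, 28, 0],
  [0, 25, 0],
  [0, 12, 0],
  [0, 5, 0],
  [0, 0, 0],
], yaw=[0, 0, 0, 0, 0, 0, 0, 0, 0, 0, 0, 0, 0, 0, 0, 0, 0])

```text
t: 7.02
ee_pos: [506.7, 21.6, 100.9]
orientation: [2.528, 1.799, 0.03]
ft_force: [-0.6, -0.1, -1.3]
width: 46.8
```

```bash
python3 d.py 5
python3 - <<'E'
from h import *
p=ctrl.get_image("top");cv2.imwrite("pics/top2.png",cv2.resize(p["img"][150:270,200:380],(800,533)))
E
```

```text
7.0667 [506.8  21.  100.9] jaw -19.149914131738257
[527.  99. 263.]
0.93 [321.728 268.8  ]
[ 248  220  165   98 9533] [327.9998951  267.64376377] [499.4 -25.4  14. ]
[607 289  33  14 302] [626.16556291 294.78807947] [ 722.  -134.3   14. ]
```

View pics/w5.png

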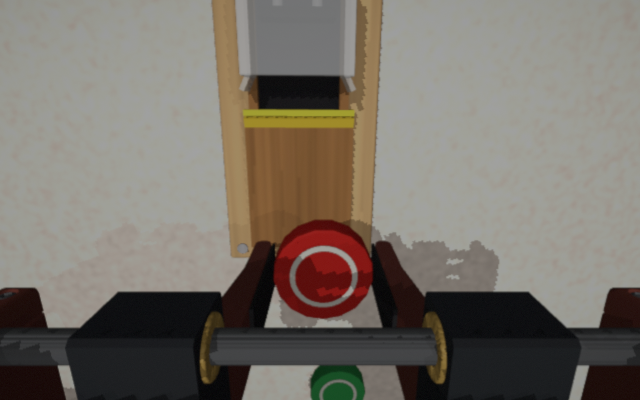

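The wrist view shows the marker held, and the lip's far edge running from (244,110) to (355,110), squarely ahead. I'll measure it in this view.

Run:
```python
from h import *
p=ctrl.get_image("wrist")
cv2.imwrite("pics/w5b.png",cv2.resize(p["img"][60:260,200:400],(600,600),interpolation=cv2.INTER_CUBIC))
u=np.array([.3264,.9452]);v=np.array([-u[1],u[0]]);L=np.array([518.5,90.2])
def q(n,uv,z):
    X=onz(p,uv,z)[:2];print(n,np.round(X,1),"rel top-lip along/across",np.round([(X-L)@u,(X-L)@v],1))
q("lipL",(244.5,111),17);q("lipR",(355,111),17)
q("deckL",(247,127),14);q("deckR",(354,127),14)
q("pocketL",(258,108),10);q("pocketR",(340,108),10)
print(np.round(onz(p,(355,111),17)-onz(p,(244.5,111),17),1))
print("grasp pt pix",proj(p,ctrl.get_obs()["ee_pos"]))
```

```text
lipL [485.2 102.1] rel top-lip along/across [ 0.3 35.3]
lipR [554.4  77.8] rel top-lip along/across [ -0. -38.]
deckL [482.2  91.9] rel top-lip along/across [-10.3  34.9]
deckR [550.8  67.6] rel top-lip along/across [-10.8 -37.9]
pocketL [493.3 101. ] rel top-lip along/across [ 2.  27.3]
pocketR [546.   82.5] rel top-lip along/across [  1.7 -28.5]
[ 69.2 -24.3   0. ]
grasp pt pix [321.38434152 263.62763417]
```

View pics/w5b.png

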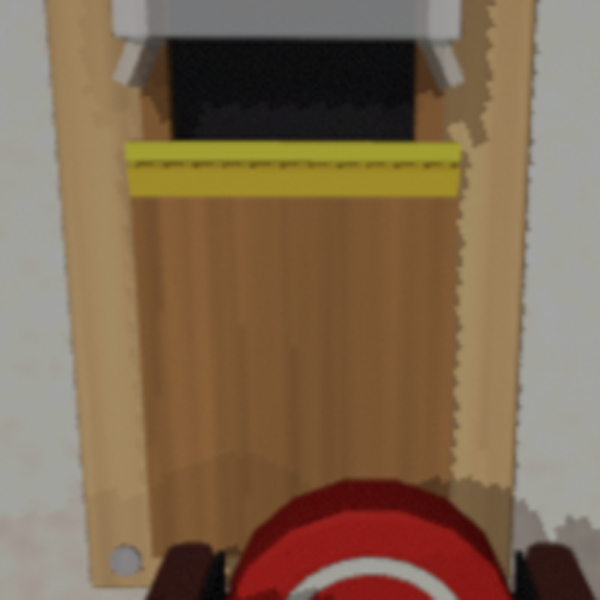

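Call:
jog_arm([
  [-2, 5, 0],
  [-2, 6, -8],
  [-2, 5, -18],
  [0, 0, -22],
  [0, 0, -14],
  [0, 0, -4],
  [0, 0, 0],
], yaw=[0, 0, 0, 0, 0, 0, 0])

```text
t: 7.8
ee_pos: [500.2, 34.1, 30.9]
orientation: [2.537, 1.786, 0.031]
ft_force: [0.1, 0.3, -0.1]
width: 47.4
```

Call:
jog_arm([
  [0, 0, -4],
  [0, 0, -3],
  [0, 0, -2],
  [0, 0, 0],
  [0, 0, 0],
], yaw=[0, 0, 0, 0, 0])

```text
t: 8.22
ee_pos: [501.0, 33.9, 22.4]
orientation: [2.537, 1.784, 0.034]
ft_force: [0.3, -0.8, -0.5]
width: 47.2
```

Call:
jog_arm([
  [0, 0, -1.5],
  [0, 0, -0.5],
  [0, 0, 0],
], yaw=[0, 0, 0])

```text
t: 8.47
ee_pos: [501.9, 33.9, 21.3]
orientation: [2.536, 1.783, 0.036]
ft_force: [-0.2, 0.9, -0.5]
width: 47.4
```

Call:
jog_arm([
  [0, 0, -1.5],
  [0, 0, 0],
], yaw=[0, 0])

```text
t: 8.63
ee_pos: [502.3, 34.0, 20.1]
orientation: [2.535, 1.783, 0.038]
ft_force: [0.6, 0.5, -1.0]
width: 47.2
```

Call:
jog_arm([
  [-2, 0.7, 0],
  [0, 0, 0],
], yaw=[0, 0])

```text
t: 8.8
ee_pos: [500.2, 34.7, 20.1]
orientation: [2.535, 1.782, 0.038]
ft_force: [0.2, -0.5, -0.9]
width: 47.3
```

Call:
jog_arm([
  [0, 0, 0],
  [0, 0, 0],
  [0, 0, 0],
  [0, 0, 0],
  [0, 0, 0],
  [0, 0, 0],
  [0, 0, 0],
], yaw=[0, 0, 0, 0, 0, 0, 0], gripper=0)

```text
t: 9.38
ee_pos: [500.2, 34.8, 20.1]
orientation: [2.535, 1.783, 0.038]
ft_force: [0.7, 0.1, 0.7]
width: 87.4
```

```bash
python3 d.py 6;python3 - <<'E'
from h import *
p=ctrl.get_image("side");cv2.imwrite("pics/s6.png",cv2.resize(p["img"][110:240,190:390],(800,520)))
E
```

```text
9.4333 [500.2  34.8  20.1] jaw -19.780885554923458
[520. 112. 182.]
0.9 [321.088 267.72 ]
[ 274  220   99   99 7689] [322.81870204 268.98062167] [499.1  28.5  14. ]
[417 242  49  46 822] [439.82360097 266.42335766] [557.4   7.5  14. ]
```

View pics/w6.png

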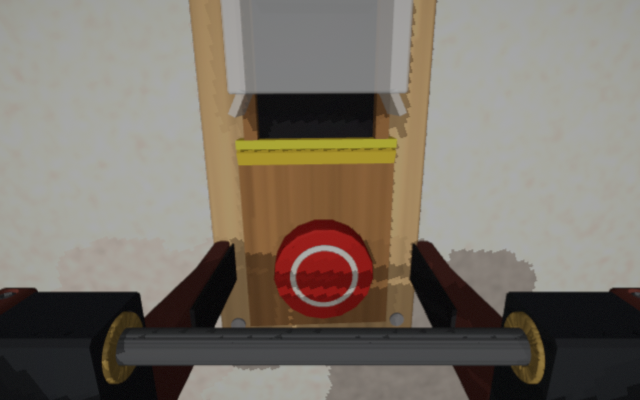

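View pics/s6.png

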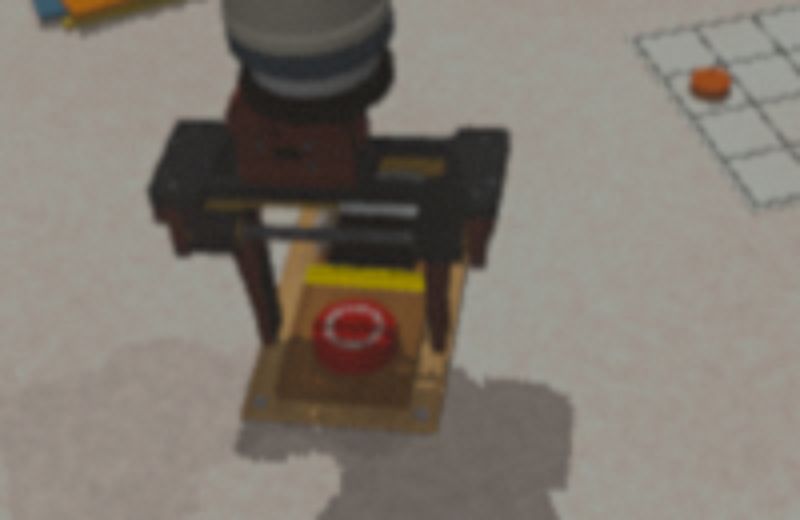

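The marker is flat on the deck at wrist pixel (322,269), with the fingers clear on both sides. Next: lift, retreat behind it and partly close the fingers to about 18 mm to form a cradle.

Call:
jog_arm([
  [0, 0, 8],
  [0, 0, 20],
  [0, 0, 18],
  [0, 0, 4],
  [-5, -14, 0],
  [-6, -18, 0],
  [-6, -17, 0],
  [-2, -6, 0],
  [0, 0, 0],
], yaw=[0, 0, 0, 0, 0.4, 0.4, 0, 0, 0])

```text
t: 10.28
ee_pos: [481.1, -21.3, 74.3]
orientation: [2.519, 1.803, 0.042]
ft_force: [-0.0, -1.0, -0.2]
width: 87.7
```

Call:
jog_arm([
  [0, 0, 0],
  [0, 0, 0],
  [0, 0, 0],
  [0, 0, 0],
  [0, 0, 0],
  [0, 0, 0],
], yaw=[0, 0, 0, 0, 0, 0], gripper=0.8)

```text
t: 10.78
ee_pos: [482.1, -19.1, 73.9]
orientation: [2.519, 1.804, 0.042]
ft_force: [0.4, 0.4, -1.0]
width: 50.9
```

```bash
python3 d.py 7
```

```text
10.8333 [482.1 -19.2  73.9] jaw -18.789557872193498
[501.  59. 236.]
0.91 [316.608 137.2  ]
[ 277   99   83   83 5350] [318.0411215  139.63252336] [500.5  32.   14. ]
[381 242  37  43 672] [396.90029762 264.60119048] [524.2 -67.   14. ]
```

View pics/w7.png

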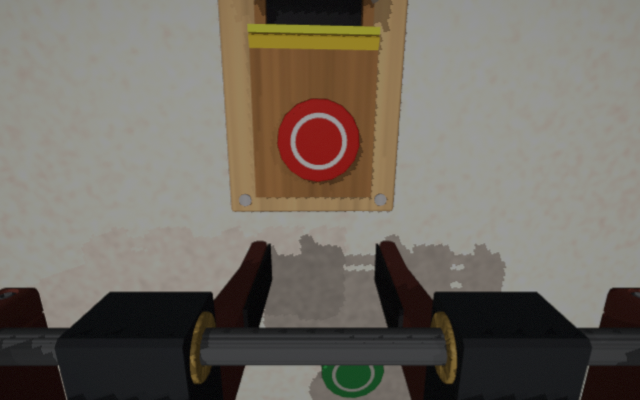

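Call:
jog_arm([
  [0, 0, -10],
  [0, 0, -15],
  [0, 0, -15],
  [0, 0, -7],
  [0, 0, -2],
  [0, 0, 0],
  [0, 0, 0],
], yaw=[0, 0, 0, 0, 0, 0, 0])

```text
t: 11.47
ee_pos: [482.3, -19.0, 21.2]
orientation: [2.518, 1.804, 0.043]
ft_force: [-0.8, -0.3, 0.2]
width: 17.3
```

Call:
jog_arm([
  [1.6, 4.7, 0],
  [1.6, 4.7, 0],
  [1.6, 4.7, 0],
  [1.3, 3.8, 0],
  [1.3, 3.8, 0],
  [1.3, 3.8, 0],
  [1.3, 3.8, 0],
  [1.3, 3.8, 0],
  [0, 0, 0],
], yaw=[0, 0, 0, 0, 0, 0, 0, 0, 0])

```text
t: 12.22
ee_pos: [496.6, 18.2, 23.6]
orientation: [2.516, 1.803, 0.049]
ft_force: [-0.5, 1.1, 0.5]
width: 17.9
```

```bash
python3 d.py 8
```

```text
12.2667 [496.5  18.   23.6] jaw -18.743280401890303
[514.  96. 186.]
0.6 [318.592 196.2  ]
[ 271  146  105  144 9670] [324.35005171 206.63795243] [507.2  42.7  14. ]
[607 289  33  17 404] [625.08168317 296.22524752] [653.1 -66.9  14. ]
```

View pics/w8.png

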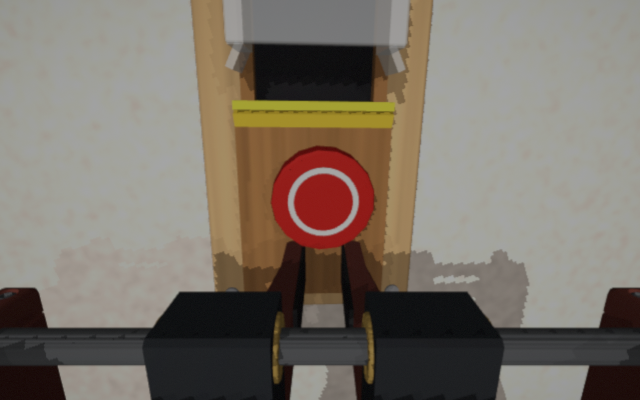

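```bash
cat > e.py <<'E'
from h import *
import sys
from scipy.spatial.transform import Rotation as Ro
L=np.array([519.3,89.9]);u=np.array([.3272,.945]);v=np.array([-u[1],u[0]])
o=ctrl.get_obs();X=o["ee_pos"][:2]-L
print("t",o["t"],"TCP along/across",np.round([X@u,X@v],1),"z",o["ee_pos"][2],"toolz",np.round(Ro.from_rotvec(o["orientation"]).as_matrix()[:,2],3),
 "F along/across/z",np.round([o["ft_force"][:2]@u,o["ft_force"][:2]@v,o["ft_force"][2]],1))
if len(sys.argv)>1:
  for n in ["wrist","top"]:
    p=ctrl.get_image(n)
    a=eval(sys.argv[1]) if n=="wrist" else []
    for c,r,z in a:
        q=onz(p,(c,r),z)[:2]-L;print((c,r),np.round([q@u,q@v],1))
    if n=="top": cv2.imwrite("pics/"+sys.argv[2],cv2.resize(p["img"][170:256,200:320],(800,573),interpolation=cv2.INTER_CUBIC))
E
python3 e.py "[(233,102,17),(394,102,17),(323,202,30)]" t8.png
```

```text
t 12.3167 TCP along/across [-75.7  -1.9] z 23.545175850272688 toolz [ 0.053 -0.019 -0.998] F along/across/z [ 1.2 -0.3 -0.2]
(233, 102) [ 1.4 37.8]
(394, 102) [  1.8 -35.4]
(323, 202) [-41.9  -2.2]
```

View pics/t8.png

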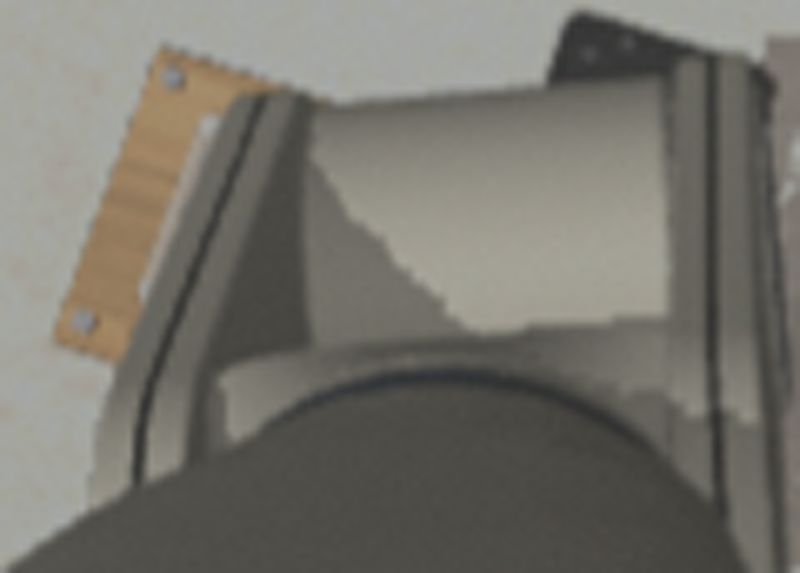

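Call:
jog_arm([
  [-0.3, 2.2, -1],
  [-0.5, 2.2, -1],
  [-0.5, 2.2, -0.8],
  [-0.5, 2.2, -0.6],
  [0, 0, 0],
], yaw=[0, 0, 0, 0, 0])

```text
t: 12.83
ee_pos: [494.2, 26.1, 19.8]
orientation: [2.518, 1.8, 0.049]
ft_force: [0.2, -0.6, 0.6]
width: 17.6
```

```bash
python3 e.py; python3 d.py 9
```

```text
t 12.8333 TCP along/across [-68.5   2.8] z 19.83934223062639 toolz [ 0.053 -0.02  -0.998] F along/across/z [-0.5 -0.4  0.6]
12.8833 [494.3  26.1  19.9] jaw -18.870244685234297
[512. 104. 182.]
0.65 [323.2  198.32]
[  273   146   106   145 10034] [326.73081523 207.28333666] [506.   51.1  14. ]
[603 289  37  30 915] [622.68306011 303.37923497] [645.7 -60.   14. ]
```

View pics/w9.png

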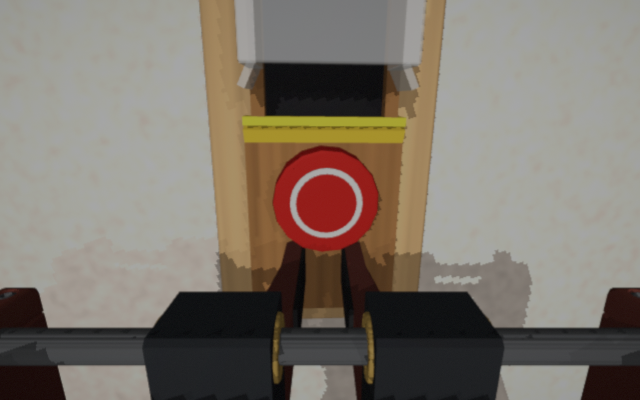

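Now the marker (ring centre at 326,203) lines up with the lip and pocket centre at about column 324. I'll push it up the ramp slowly.

Call:
jog_arm([
  [0.8, 2.6, 0],
  [0.8, 2.6, -0.1],
  [0.8, 2.6, -0.2],
  [0.8, 2.6, -0.2],
  [0.8, 2.6, -0.2],
  [0, 0, 0],
], yaw=[0, 0, 0, 0, 0, 0])

```text
t: 13.43
ee_pos: [498.4, 40.0, 19.2]
orientation: [2.518, 1.8, 0.048]
ft_force: [-0.7, -1.1, 0.6]
width: 17.6
```

```bash
python3 e.py; python3 d.py 10
```

```text
t 13.4333 TCP along/across [-54.    3.4] z 19.20120281203915 toolz [ 0.052 -0.02  -0.998] F along/across/z [-1.3  0.3  0.6]
13.4833 [498.3  39.9  19.2] jaw -18.88352074418964
[516. 118. 181.]
0.65 [321.92 197.32]
[  270   146   106   144 10133] [324.36701865 208.04667917] [509.   65.2  14. ]
[606 289  34  23 620] [624.39677419 299.13709677] [650.5 -43.   14. ]
```

View pics/w10.png

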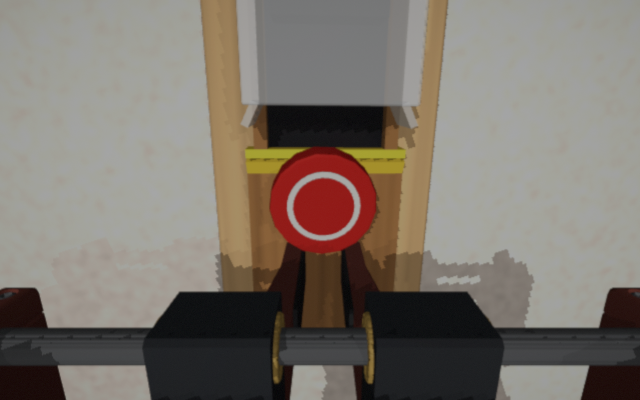

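Call:
jog_arm([
  [1.3, 2.7, 0.4],
  [1.3, 2.7, 0.4],
  [1.3, 2.7, 0.3],
  [1.2, 2.7, 0.2],
  [1.2, 2.7, 0],
  [0, 0, 0],
], yaw=[0, 0, 0, 0, 0, 0])

```text
t: 14.03
ee_pos: [505.0, 54.7, 20.5]
orientation: [2.518, 1.799, 0.047]
ft_force: [-0.1, 0.2, 1.1]
width: 17.7
```

```bash
python3 e.py; python3 d.py 11
```

```text
t 14.0333 TCP along/across [-38.   2.] z 20.473094357414418 toolz [ 0.051 -0.02  -0.998] F along/across/z [0.1 0.2 1.1]
14.0833 [504.8  54.5  20.4] jaw -18.905169804770694
[523. 132. 182.]
0.77 [321.088 199.2  ]
[  269   149   107   142 10146] [323.97141731 207.77133846] [515.3  79.6  14. ]
```

View pics/w11.png

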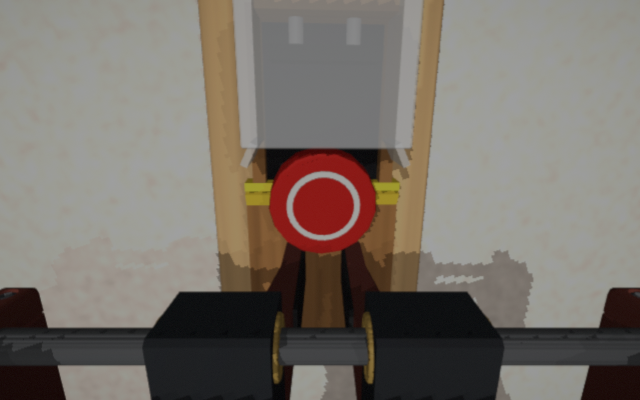

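Centred: lip middle is column 322, ring 323. Continuing straight.

Call:
jog_arm([
  [1, 2.8, 0.1],
  [1, 2.8, 0.1],
  [1, 2.8, 0.1],
  [1, 2.8, 0],
  [1, 2.8, 0],
  [0, 0, 0],
], yaw=[0, 0, 0, 0, 0, 0])

```text
t: 14.63
ee_pos: [510.1, 69.4, 20.8]
orientation: [2.519, 1.799, 0.046]
ft_force: [-0.3, 0.2, -0.2]
width: 17.5
```

```bash
python3 e.py; python3 d.py 12
```

```text
t 14.6333 TCP along/across [-22.3   2. ] z 20.838844322150155 toolz [ 0.051 -0.02  -0.998] F along/across/z [ 0.   0.4 -0.2]
14.6833 [510.   69.3  20.8] jaw -18.94601968166215
[528. 147. 183.]
0.7 [322.176 213.08 ]
[ 269  188  108  101 6601] [325.44432662 223.06559612] [518.5  86.4  14. ]
```

View pics/w12.png

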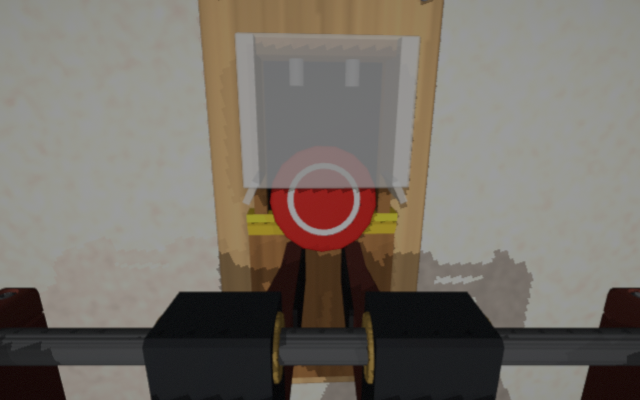

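Call:
jog_arm([
  [0.7, 1.9, 0],
  [0.7, 1.9, 0],
  [0.7, 1.9, 0],
  [0.7, 1.9, 0],
  [0.7, 1.9, 0],
  [0, 0, 0],
], yaw=[0, 0, 0, 0, 0, 0])

```text
t: 15.23
ee_pos: [513.3, 79.4, 20.6]
orientation: [2.52, 1.798, 0.045]
ft_force: [1.0, 0.1, 0.2]
width: 17.3
```

```bash
python3 e.py; python3 d.py 13
```

```text
t 15.2333 TCP along/across [-11.8   2.2] z 20.55429859509782 toolz [ 0.05  -0.02  -0.999] F along/across/z [ 0.5 -0.9  0.2]
15.2833 [513.3  79.3  20.5] jaw -18.96866170444484
[532. 157. 182.]
0.88 [322.624 224.6  ]
[ 273  213  101   71 3881] [326.75856738 236.02757021] [520.2  89.7  14. ]
```

View pics/w13.png

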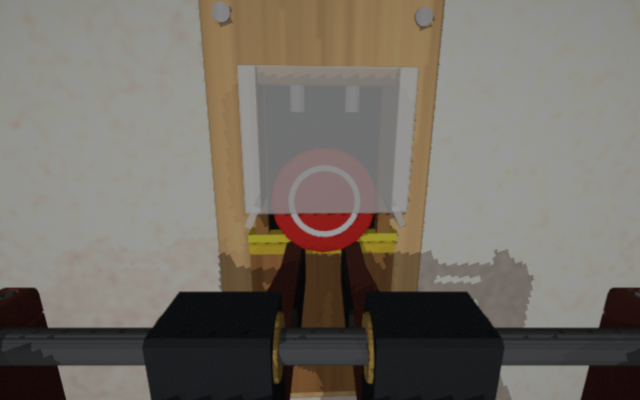

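Call:
jog_arm([
  [0.5, 1.2, 0],
  [0.5, 1.2, 0],
  [0.4, 1, 0],
  [0.4, 1, 0],
  [0, 0, 0],
], yaw=[0, 0, 0, 0, 0])

```text
t: 15.75
ee_pos: [515.0, 83.8, 20.5]
orientation: [2.52, 1.798, 0.044]
ft_force: [-0.7, 0.6, 0.2]
width: 17.6
```

```bash
python3 e.py
```

```text
t 15.75 TCP along/across [-7.1  2.1] z 20.515217294385423 toolz [ 0.05  -0.02  -0.999] F along/across/z [0.3 0.8 0.2]
```

Call:
jog_arm([
  [0.4, 1, 0],
  [0.4, 1, 0],
  [0, 0, 0],
], yaw=[0, 0, 0])

```text
t: 16.0
ee_pos: [515.8, 86.0, 20.5]
orientation: [2.52, 1.798, 0.044]
ft_force: [-0.1, 0.2, 0.7]
width: 17.4
```

```bash
python3 e.py;python3 d.py 14
```

```text
t 16.0 TCP along/across [-4.8  2. ] z 20.49579723331709 toolz [ 0.05  -0.02  -0.999] F along/across/z [0.2 0.2 0.7]
16.05 [515.8  86.   20.5] jaw -18.991023563382356
[534. 164. 182.]
0.58 [320.768 236.52 ]
0.51 [320.384 141.4  ]
[ 283  229   84   54 1868] [329.24678801 245.69700214] [522.2  90.8  14. ]
```

View pics/w14.png

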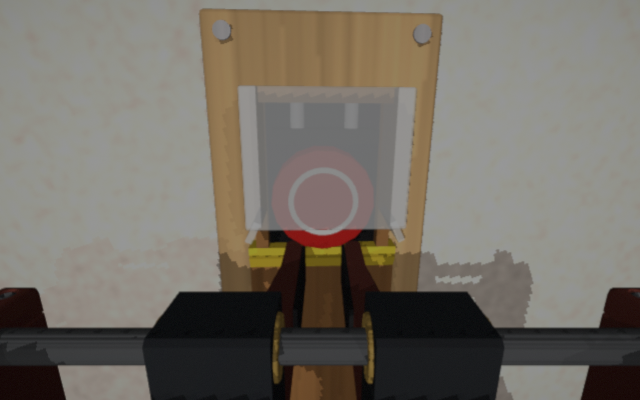

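The marker has dropped: the lip is visible behind it at row 250. Now I'll approach the stop while reading force.

Call:
jog_arm([
  [0.3, 0.9, 0],
  [0.3, 0.9, 0],
  [0, 0, 0],
], yaw=[0, 0, 0])

```text
t: 16.35
ee_pos: [516.3, 87.8, 20.5]
orientation: [2.521, 1.798, 0.044]
ft_force: [0.2, -0.0, 0.3]
width: 17.9
```

```bash
python3 e.py
```

```text
t 16.35 TCP along/across [-3.   2.1] z 20.48835529080826 toolz [ 0.049 -0.02  -0.999] F along/across/z [ 0.  -0.2  0.3]
```

Call:
jog_arm([
  [0.3, 0.7, 0],
  [0, 0, 0],
], yaw=[0, 0])

```text
t: 16.52
ee_pos: [516.6, 88.5, 20.5]
orientation: [2.521, 1.798, 0.044]
ft_force: [-0.9, -1.2, -0.9]
width: 17.5
```

Call:
jog_arm([
  [0.3, 0.7, 0],
  [0, 0, 0],
], yaw=[0, 0])

```text
t: 16.68
ee_pos: [516.7, 89.1, 20.4]
orientation: [2.52, 1.798, 0.043]
ft_force: [-0.2, -0.4, 0.5]
width: 17.8
```

```bash
python3 e.py
```

```text
t 16.6833 TCP along/across [-1.6  2.2] z 20.43954540850182 toolz [ 0.049 -0.021 -0.999] F along/across/z [-0.4  0.1  0.5]
```

Call:
jog_arm([
  [0.3, 0.7, 0],
  [0, 0, 0],
], yaw=[0, 0])

```text
t: 16.85
ee_pos: [516.7, 89.5, 20.4]
orientation: [2.52, 1.798, 0.042]
ft_force: [-0.2, -1.1, 0.7]
width: 17.6
```

Call:
jog_arm([
  [0.3, 0.7, 0],
  [0, 0, 0],
], yaw=[0, 0])

```text
t: 17.02
ee_pos: [516.7, 89.8, 20.4]
orientation: [2.52, 1.798, 0.04]
ft_force: [-0.7, -2.0, 0.7]
width: 17.6
```

```bash
python3 e.py; python3 d.py 15
```

```text
t 17.0167 TCP along/across [-1.   2.4] z 20.371796460591735 toolz [ 0.047 -0.022 -0.999] F along/across/z [-2.1  0.   0.7]
17.0667 [516.7  89.8  20.4] jaw -18.988739503266544
[535. 168. 182.]
0.76 [322.304 241.8  ]
0.17 [323.072 148.2  ]
[289 238  77  32 952] [332.62710084 247.86554622] [524.2  92.9  14. ]
```

View pics/w15.png

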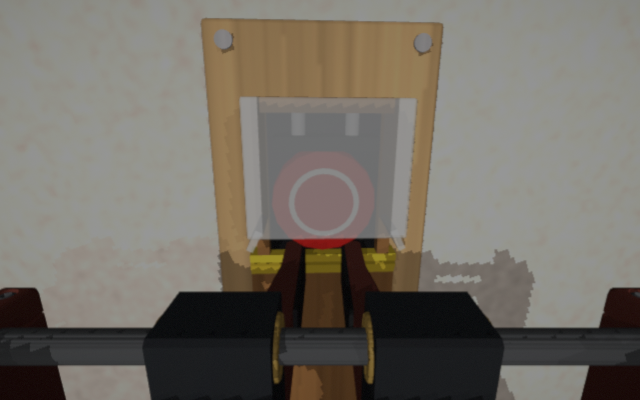

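Call:
jog_arm([
  [0.4, 1.2, 0],
  [0.2, 0.6, 0],
], yaw=[0, 0])

```text
t: 17.28
ee_pos: [516.6, 90.8, 20.3]
orientation: [2.52, 1.799, 0.037]
ft_force: [-1.6, -8.1, 2.5]
width: 18.0
```

Call:
jog_arm([
  [0.4, 1.2, 0],
  [0.4, 1.2, 0],
], yaw=[0, 0])

```text
t: 17.45
ee_pos: [516.5, 91.6, 20.3]
orientation: [2.519, 1.799, 0.032]
ft_force: [-0.9, -10.5, 3.9]
width: 17.9
```

```bash
python3 e.py
```

```text
t 17.45 TCP along/across [0.7 3.2] z 20.309691653236793 toolz [ 0.044 -0.025 -0.999] F along/across/z [-10.2  -2.6   3.9]
```

Call:
jog_arm([
  [0.3, 0.7, 0],
  [0.3, 0.7, 0],
], yaw=[0, 0])

```text
t: 17.62
ee_pos: [516.5, 91.5, 20.4]
orientation: [2.519, 1.799, 0.029]
ft_force: [-1.0, -7.5, 2.6]
width: 17.6
```

Call:
jog_arm([
  [0.2, 0.5, 0],
  [0, 0, 0],
], yaw=[0, 0])

```text
t: 17.78
ee_pos: [516.4, 91.0, 20.4]
orientation: [2.519, 1.798, 0.026]
ft_force: [-0.8, -4.3, 1.6]
width: 17.7
```

```bash
python3 e.py; python3 d.py 16
```

```text
t 17.7833 TCP along/across [0.1 3.1] z 20.449952737744766 toolz [ 0.041 -0.028 -0.999] F along/across/z [-4.4 -0.7  1.6]
17.8333 [516.3  91.   20.4] jaw -18.947124139875925
[536. 170. 182.]
0.55 [322.688 244.48 ]
[285 241  80  38 918] [332.49673203 251.11764706] [523.2  92.4  14. ]
```

View pics/w16.png

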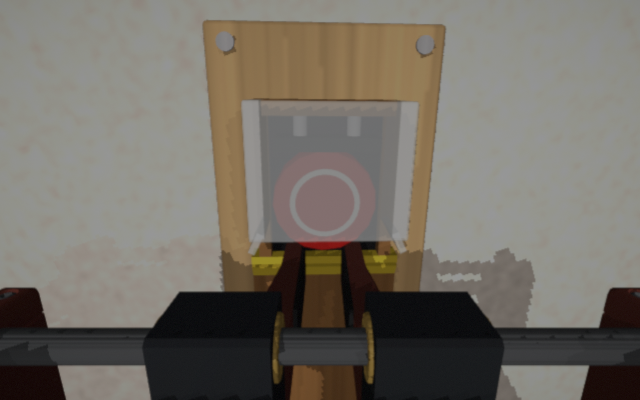

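The reaction rose to about 10 N over 2 mm of travel, which matches the 4 N/mm stop. I'll do one more sustained gentle press for certainty, then back off.

Call:
jog_arm([
  [0.4, 1.2, 0],
  [0.4, 1.2, 0],
  [0.4, 1.0, 0],
  [0.4, 1.0, 0],
], yaw=[0, 0, 0, 0])

```text
t: 18.22
ee_pos: [516.2, 91.8, 20.5]
orientation: [2.517, 1.798, 0.016]
ft_force: [-1.3, -10.5, 3.5]
width: 17.4
```

```bash
python3 e.py
```

```text
t 18.2167 TCP along/across [0.7 3.5] z 20.46602091565169 toolz [ 0.037 -0.033 -0.999] F along/across/z [-10.3  -2.2   3.5]
```

Back off slowly along the lane, then lift and look.

Call:
jog_arm([
  [-0.5, -1.5, 0],
  [-1, -3, 0.2],
  [-2, -5, 0.3],
  [-3, -9, 0.5],
  [-3, -9, 0.5],
  [-3, -9, 5],
  [0, -5, 15],
  [0, 0, 25],
  [0, 0, 30],
  [0, 0, 30],
  [0, -30, 20],
  [0, -35, 10],
  [0, -35, 0],
  [0, -35, 0],
  [0, -35, 0],
  [0, -35, 0],
  [0, -10, 0],
  [0, 0, 0],
], yaw=[0, 0, 0, 0, 0, 0, 0, 0, 0, 0, 0, 0, 0, 0, 0, 0, 0, 0])

```text
t: 19.72
ee_pos: [496.3, -184.5, 169.0]
orientation: [2.513, 1.794, 0.024]
ft_force: [-0.3, 0.9, -0.4]
width: 17.8
```

```bash
cat > f.py <<'E'
from h import *
o=ctrl.get_obs();print(o["t"],o["ee_pos"],o["ft_force"])
L=np.array([519.3,89.9]);u=np.array([.3272,.945]);v=np.array([-u[1],u[0]])
for n in ["top","side"]:
    p=ctrl.get_image(n)
    c=p["img"][170:256,200:320] if n=="top" else p["img"][130:230,220:360]
    cv2.imwrite(f"pics/{n}_end.png",cv2.resize(c,(800,573),interpolation=cv2.INTER_CUBIC))
    for th in ["red","blue","green","mug"]:
        for r in ctrl.pinpoint(p,th)[:4]:
            q=px(r["centre"]);X=onz(p,q,10 if th=="red" else 0)[:2];print(n,th,round(r["confidence"],2),np.round(q,1),np.round(X,1),np.round([(X-L)@u,(X-L)@v],1) if th=="red" else "")
E
python3 f.py
```

```text
19.7167 [ 496.26472482 -184.45164157  168.9556024 ] [-0.29826687  0.92679707 -0.44579085]
top red 0.71 [248.4 210.9] [524.2 117.1] [27.3  4.3]
top blue 0.52 [374.  190.5] [ 567.7 -174.2] 
top green 0.46 [362.5 230.9] [ 473.8 -143.9] 
top mug 0.75 [435.5 133.8] [ 702.8 -327.6] 
side red 0.91 [233.3 297.1] [ 375.1 -202.3] [-323.3   40.6]
side red 0.9 [257.8 348.6] [ 405.1 -307.4] [-412.9  -22.1]
side blue 0.66 [330.9 269. ] [ 564.8 -177.4] 
side green 0.72 [276.7 265.1] [ 463.8 -143.9] 
side mug 0.59 [430.7 324.5] [ 702.4 -329.4] 
side mug 0.31 [277.  265.7] [ 464.1 -145.5]
```

View pics/top_end.png

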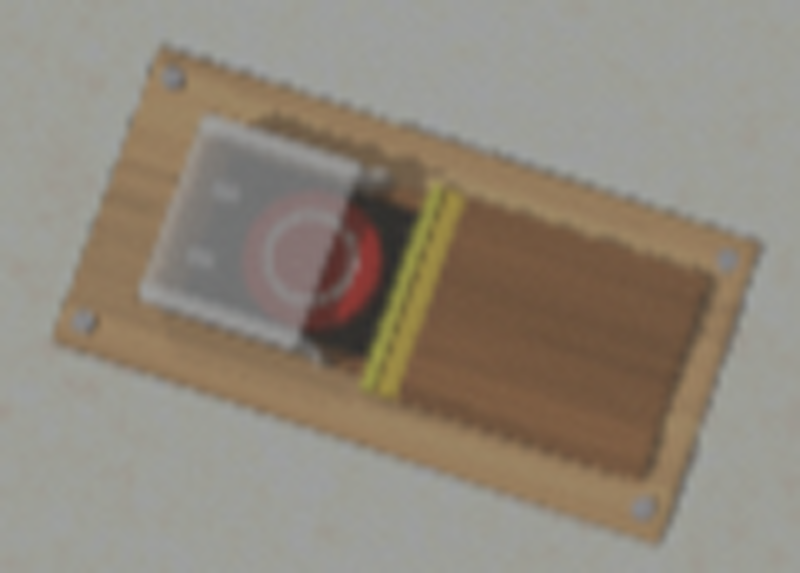

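View pics/side_end.png

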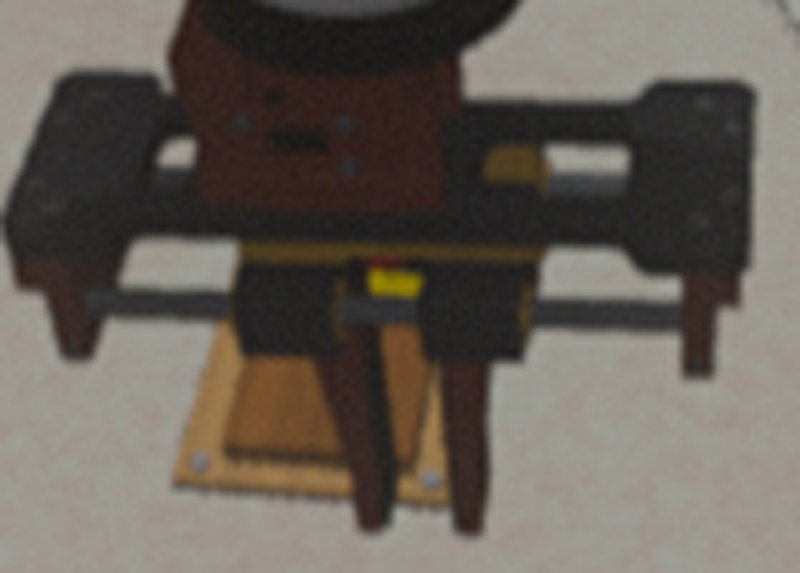

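The top view shows the marker level in the pocket at crop (312,258), fully past the lip and on the lane's centre line. The bystanders are where they started and the arm is clear. Handing in.

```bash
python3 -c "
from workcell import ctrl
print(ctrl.close_job())"
```

```text
the job is handed in; nothing more can be done
None
```

The red marker is in the holder's pocket, pressed against the end stop and let go, and I handed the job in at about 20 s of the 69 s allowed. The system gave no verdict.

- **Which marker:** I took the red one farthest from the robot base, about 583 mm away; the other two were about 511 and 429 mm.
- **What I did:** I laid it flat on the deck about 58 mm before the lip and let go. Then I pushed it over the lip with the fingers 18 mm apart until it dropped into the pocket.
- **Press:** I pressed it twice against the stop, and the highest wrist reading was about 10 N. The force built up over about 2 mm of travel, which fits the stop's 4 N per mm. The arm then backed off and lifted clear.
- **Last checks:** The top picture shows the marker in the pocket, past the lip and on the centre line by eye. The blue and green markers and the mug were within about 6 mm of their first readings, which is about the detectors' scatter.

**Disagreements:**
- **Final position:** the detector put the marker about 4 mm off the centre line. The enlarged crop showed it within about 1 mm, and I trusted the crop.
- **Side view:** the gripper hid the pocket in the last side picture, so that view could not confirm it.
- **Tool drift:** the tool tilted up to about 0.05 rad during the moves. The marker had drifted about 3 mm sideways on the deck, and I corrected that before the lip.

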